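Set out the press rollers by size on the changeover rail

ROBOT

A 6-joint arm with a two-finger parallel gripper is mounted at the origin on the work surface. World frame = base frame: x ahead of the robot, y to its left, z up, the work surface at z = 0. Lengths are in mm, angles in degrees, forces in N, time in s.
With the tool pointing down it reaches from about 300 to 850 mm from the base axis. Payload 4.2 kg.
Tool frame: the origin (TCP) lies at the very end of the fingers, on their centre line; the grasp point (between the pads) lies 19 mm behind it; z points along the fingers, y is the line along which they close (so a half turn about z gives the same grasp; the last joint's range is limited). The gripper opens to 91 mm and grips with 3 to 60 N. Pads are 32 mm wide; open, the fingers measure 118 mm over their backs; the gripper's body (76 mm by 178 mm) begins 60 mm behind the grasp point.
Start: joints at [-64.802, 18.312, 89.639, -0, 72.044, -1.146], TCP at [255.173, -515.296, 213.976] pointing down, gripper open.
Joint ranges: [-177.97, 177.97], [-48.28, 115.42], [12.27, 149.76], [-77.06, 257.06], [2.81, 150.46], [-146.56, 146.56]. Speed limits (degrees/s): [147.25, 147.25, 180, 180, 180, 180].

INTERFACE

Orientations are given as [roll, pitch, yaw] about the fixed x, y, z axes, in that order (R = Rz(yaw) Ry(pitch) Rx(roll)).
In Python, from workcell import env, eyes gives the robot as it stands.
- The arm moves only by the tool send_rows, never from a script. Its argument "targets" is text: rows parted by semicolons, each of 7 numbers parted by spaces: the shift along the tool's x, y, z in m, then the turn, a rotation vector about the tool's x, y, z in degrees, then the opening in per cent of the stroke, from 0 (shut) to 100 (fully open). A call has 1 to 12 rows; each row is the pose to reach, as a shift and turn from the pose commanded when the call began, along the tool's axes at that moment; what a row does not reach only later rows make up. A row lasts 1/12 s, in which the tool goes at most 41.7 mm and 7.16 degrees, less where a joint would pass 70% of its speed; a pose out of reach is approached as far as the arm can. A call with a gripper value outside its range is refused whole. The fingers move at their own pace and stop on an object; "grip_force" is the grip in N (left out, the last holds). Time passes only in rows, so rows that repeat a pose let the fingers close. It gives the time, the measured TCP pose, the force, the opening and the grip force at its end, in the units of the state.
- env.state(): the state, without advancing time (a new reading comes with each control period).
- eyes.grab_frame(name): name is "scene" or "side" or "wrist"; returns a dict with "image" (384x512x3 uint8, blue, green, red), "fovy" (degrees; the focal length in pixels is half the picture's height over the tangent of half this angle, whatever the lens; pixels are square), "cx", "cy" (the principal point, pixels), "eye" and "attitude" of the camera in the world. Camera axes: x right, y up, looking along -z (the intrinsics and any distortion apply to the point x, -y, -z); pixel columns grow to the right and rows downward; lengths in mm; the calibration is good to about 2 mm. The wrist camera is an equidistant fisheye: a pixel r from the principal point sees the ray r / f radians off the axis. A picture is of the moment at which its call begins. There is no depth.
- env.job_done(): hands the job in; it is judged then, once.
The state is a dict: "time_s": time; "qpos": joint angles; "qvel": joint speeds; "effort": joint torques, N m; "ee_pos": TCP position; "ee_rot": TCP orientation; "force": force on the tool from outside, world axes, zero at the start; "torque": the same for the moment, N m; "gripper_width": finger opening in mm; "gripper_force": force on a finger pad.
Only numpy, scipy, OpenCV 4.12 (cv2) and the standard library are available. Lean on these libraries where they do the work, as an engineer would, in place of code of your own. Each camera call takes 0.05 s, during which the arm holds its last target. There are 200 camera calls.

TASK

Get the edge-banding machine's four press rollers ready for the changeover: stand them upright, stub up, on the four white pads of the dark rail in order of diameter, the smallest on the pad next to the black ball knob and the biggest on the pad farthest from it, each centred on its pad, and let go of them all. Do not move the dial gauge that stands among them.

Things in the scene. Friction and masses are not known exactly. Their poses are not given: they have to be found in the camera images.
- roller_30: the smallest of four press rollers standing upright on the table: a black rubber disc 30 mm in diameter and 24 mm tall, with a round aluminium stub 22 mm in diameter on top of it along the same axis, from 24 to 58 mm above the underside; grip it by the stub. About 60 g. Origin: centre of the underside, z up along its axis.
- roller_40: the second smallest of four press rollers standing upright on the table: a black rubber disc 40 mm in diameter and 24 mm tall, with a round aluminium stub 22 mm in diameter on top of it along the same axis, from 24 to 58 mm above the underside; grip it by the stub. About 90 g. Origin: centre of the underside, z up along its axis.
- roller_50: the second biggest of four press rollers standing upright on the table: a black rubber disc 50 mm in diameter and 24 mm tall, with a round aluminium stub 22 mm in diameter on top of it along the same axis, from 24 to 58 mm above the underside; grip it by the stub. About 130 g. Origin: centre of the underside, z up along its axis.
- roller_60: the biggest of four press rollers standing upright on the table: a black rubber disc 60 mm in diameter and 24 mm tall, with a round aluminium stub 22 mm in diameter on top of it along the same axis, from 24 to 58 mm above the underside; grip it by the stub. About 180 g. Origin: centre of the underside, z up along its axis.
- pad_a: one of four identical white square pads, 64 x 64 mm and 4 mm thick with a black centre dot, in one straight row about 86 mm apart (77 to 95) on a fixed dark steel rail (440 x 90 x 12 mm, pads and rail fixed). Which letter lies where in the row changes. Origin: centre of the underside, on the rail's top 12 mm above the table, so that the pad's top is 4 mm above the origin (16 mm above the table); y runs along the rail, x across it.
- pad_b: one of four identical white square pads, 64 x 64 mm and 4 mm thick with a black centre dot, in one straight row about 86 mm apart (77 to 95) on a fixed dark steel rail (440 x 90 x 12 mm, pads and rail fixed). Which letter lies where in the row changes. Origin: centre of the underside, on the rail's top 12 mm above the table, so that the pad's top is 4 mm above the origin (16 mm above the table); y runs along the rail, x across it.
- pad_c: one of four identical white square pads, 64 x 64 mm and 4 mm thick with a black centre dot, in one straight row about 86 mm apart (77 to 95) on a fixed dark steel rail (440 x 90 x 12 mm, pads and rail fixed). Which letter lies where in the row changes. Origin: centre of the underside, on the rail's top 12 mm above the table, so that the pad's top is 4 mm above the origin (16 mm above the table); y runs along the rail, x across it.
- pad_d: one of four identical white square pads, 64 x 64 mm and 4 mm thick with a black centre dot, in one straight row about 86 mm apart (77 to 95) on a fixed dark steel rail (440 x 90 x 12 mm, pads and rail fixed). Which letter lies where in the row changes. Origin: centre of the underside, on the rail's top 12 mm above the table, so that the pad's top is 4 mm above the origin (16 mm above the table); y runs along the rail, x across it.
- ball_post: short fixed post with a black ball knob, 59 mm tall, 26 mm across, on one end of the rail (either end), about 63 mm beyond the centre of the end pad; a low plain steel block sits at the rail's other end. Origin: centre of the post's foot, on the rail's top.
- dial_gauge: loose dial gauge, to be left alone: blue base block 44 x 50 x 26 mm with a round white-faced dial upright on it, 66 mm tall in all, standing among the rollers. Origin: centre of the underside, z up.

How it is judged (in metres and radians):
At the end, for the whole second after the job is handed in: Every roller stands upright (within 0.1 rad) and at rest on a pad, its centre within 12 mm of the pad's centre, one roller to each pad, in order of diameter counted from the black ball knob: 30 mm nearest, then 40, 50 and 60 mm farthest (((horizontal distance between roller_30 and pad_a below 0.012 m and z of roller_30 in the frame of pad_a between 0.001 and 0.008 m) or (horizontal distance between roller_30 and pad_b below 0.012 m and z of roller_30 in the frame of pad_b between 0.001 and 0.008 m) or (horizontal distance between roller_30 and pad_c below 0.012 m and z of roller_30 in the frame of pad_c between 0.001 and 0.008 m) or (horizontal distance between roller_30 and pad_d below 0.012 m and z of roller_30 in the frame of pad_d between 0.001 and 0.008 m)) and horizontal distance between roller_30 and ball_post below 0.105 m and angle between each of roller_30, roller_40, roller_50, roller_60's own z axis and vertical below 0.1 rad and linear speed of each of roller_30, roller_40, roller_50, roller_60 below 0.02 m/s and angular speed of each of roller_30, roller_40, roller_50, roller_60 below 0.2 rad/s and ((horizontal distance between roller_40 and pad_a below 0.012 m and z of roller_40 in the frame of pad_a between 0.001 and 0.008 m) or (horizontal distance between roller_40 and pad_b below 0.012 m and z of roller_40 in the frame of pad_b between 0.001 and 0.008 m) or (horizontal distance between roller_40 and pad_c below 0.012 m and z of roller_40 in the frame of pad_c between 0.001 and 0.008 m) or (horizontal distance between roller_40 and pad_d below 0.012 m and z of roller_40 in the frame of pad_d between 0.001 and 0.008 m)) and horizontal distance between roller_40 and ball_post between 0.105 and 0.191 m and ((horizontal distance between roller_50 and pad_a below 0.012 m and z of roller_50 in the frame of pad_a between 0.001 and 0.008 m) or (horizontal distance between roller_50 and pad_b below 0.012 m and z of roller_50 in the frame of pad_b between 0.001 and 0.008 m) or (horizontal distance between roller_50 and pad_c below 0.012 m and z of roller_50 in the frame of pad_c between 0.001 and 0.008 m) or (horizontal distance between roller_50 and pad_d below 0.012 m and z of roller_50 in the frame of pad_d between 0.001 and 0.008 m)) and horizontal distance between roller_50 and ball_post between 0.191 and 0.277 m and ((horizontal distance between roller_60 and pad_a below 0.012 m and z of roller_60 in the frame of pad_a between 0.001 and 0.008 m) or (horizontal distance between roller_60 and pad_b below 0.012 m and z of roller_60 in the frame of pad_b between 0.001 and 0.008 m) or (horizontal distance between roller_60 and pad_c below 0.012 m and z of roller_60 in the frame of pad_c between 0.001 and 0.008 m) or (horizontal distance between roller_60 and pad_d below 0.012 m and z of roller_60 in the frame of pad_d between 0.001 and 0.008 m)) and horizontal distance between roller_60 and ball_post between 0.277 and 0.36 m); the robot touches nothing.
It fails at once if the dial gauge is shifted by more than 15 mm or tipped over (distance of dial_gauge from where it was at the start of the episode above 0.015 m or angle between dial_gauge's own z axis and vertical above 0.3 rad).
It also fails if it takes over 96 s, if anything falls off the work surface, if the arm or the gripper's body presses on something with over 40 N, if the wrist force passes 120 N, or if a joint passes its speed limit or range.

## Working session

There is one attempt and no reset: what is moved stays moved. The work goes in short steps, Python scripts to look and compute and a tool call to move; the robot and the scene stay as the last step left them, time stands still between calls to the robot, and variables do not carry over. Pictures are saved under pics/ and viewed, at most 14 in all, crops included, and the job is handed in when it is done.

Besides the shell and the picture viewer there is one more tool, called after "Call:" as a command line: name --argument value ..., lists and objects as JSON in quotes. send_rows: Moves the arm, as the interface text tells. Its arguments: {"type":"object","properties":{"targets":{"type":"string"},"grip_force":{"type":"number"}},"required":["targets"]}

```bash
mkdir -p pics; ls
python3 - <<'E'
from workcell import env, eyes
import cv2
s=env.state();print(s)
for n in("scene","side","wrist"):
    f=eyes.grab_frame(n);cv2.imwrite(f"pics/{n}0.png",f["image"]);print(n,{k:v for k,v in f.items() if k!="image"})
E
```

```text
pics
{'time_s': 0.0, 'qpos': array([-6.48039653e+01,  1.83502837e+01,  8.97068179e+01, -1.50144756e-03,
        7.20442487e+01, -1.14510990e+00]), 'qvel': array([ 0.04795443, -0.05401972,  0.01484386,  0.01282745,  0.01265842,
        0.05630769]), 'effort': array([-1.44460901e-03, -4.12458050e+01, -2.31980413e+01,  7.26310839e-02,
        4.59195999e-02, -1.58271914e-04]), 'ee_pos': array([ 254.91752599, -514.83103323,  213.13110665]), 'ee_rot': array([-1.79898641e+02, -5.98232536e-04,  2.63416082e+01]), 'force': array([-0.49749382,  0.23452505, -0.08658604]), 'torque': array([ 0.00120685, -0.01005861,  0.0282129 ]), 'gripper_force': 0.0, 'gripper_width': 91.38972307944965}
scene {'fovy': 43.59354997539032, 'cx': 250.05909169141944, 'cy': 189.45571709400102, 'eye': array([1264.19057297, -281.80358053, 1209.18903819]), 'attitude': array([33.50078827,  0.91124506, 67.4013495 ])}
side {'fovy': 45.53536684182538, 'cx': 261.2994654347448, 'cy': 189.632791817431, 'eye': array([-105.03868074,  727.29373753,  706.43139504]), 'attitude': array([  56.01158962,    0.57287688, -138.88788136])}
wrist {'fovy': 65.70646984690485, 'cx': 255.81746383663102, 'cy': 192.40638883669993, 'eye': array([ 326.68406397, -479.94758524,  384.34632424]), 'attitude': array([-16.29469862,   0.08997992, -63.67137883])}
```

View pics/scene0.png

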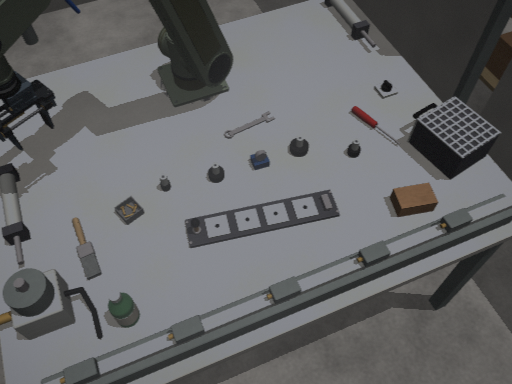

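View pics/side0.png

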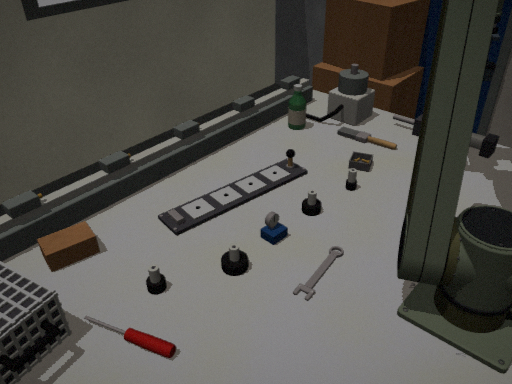

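The scene view shows the rail with the ball at (196,225) and pad dots from (217,226) to (305,207). The rollers are near (165,182), (216,171), (299,145) and (354,147), with the gauge at (260,160). I'll zoom in to get better pixel positions.

```bash
cat > h.py <<'E'
import numpy as np, cv2
from scipy.spatial.transform import Rotation as R
def cam(f):
    H=f["image"].shape[0]; F=H/2/np.tan(np.radians(f["fovy"]/2))
    return F,R.from_euler("xyz",f["attitude"],degrees=True).as_matrix(),np.array(f["eye"])
def ray(f,u,v,fish=False):
    F,A,e=cam(f); x=(u-f["cx"])/F; y=(v-f["cy"])/F
    if fish:
        r=np.hypot(x,y); k=np.sin(r)/max(r,1e-9); d=np.array([x*k,-y*k,-np.cos(r)])
    else: d=np.array([x,-y,-1.])
    return e,A@d
def onz(f,u,v,z,fish=False):
    e,d=ray(f,u,v,fish); return (e+d*(z-e[2])/d[2])
def proj(f,p,fish=False):
    F,A,e=cam(f); c=(np.atleast_2d(p)-e)@A; x,y,z=c[:,0],-c[:,1],-c[:,2]
    if fish:
        s=np.hypot(x,y); k=np.arctan2(s,z)/np.maximum(s,1e-9); x,y=x*k,y*k
    else: x,y=x/z,y/z
    return np.c_[f["cx"]+F*x,f["cy"]+F*y]
E
python3 - <<'E'
import cv2
a=cv2.imread("pics/scene0.png")[125:255,150:375]; b=cv2.imread("pics/side0.png")[140:300,140:380]
g=lambda i,k:cv2.convertScaleAbs(cv2.resize(i,None,fx=k,fy=k,interpolation=cv2.INTER_CUBIC),alpha=1.6,beta=15)
cv2.imwrite("pics/sc1.png",g(a,3.5)); cv2.imwrite("pics/si1.png",g(b,3.3))
E
```

```text
(no output)
```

View pics/sc1.png

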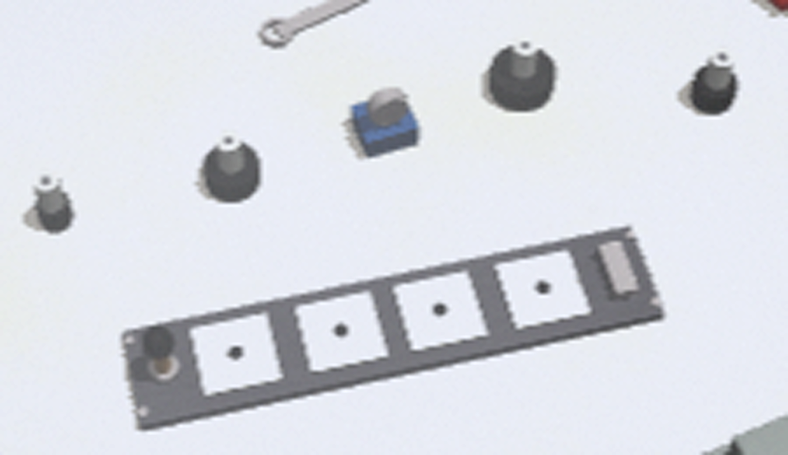

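View pics/si1.png

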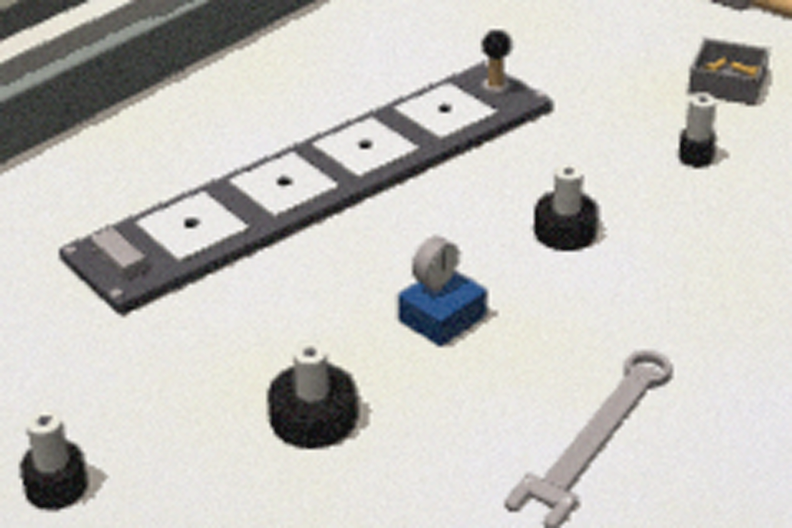

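The zoomed views give the order of the rollers from the ball side as 30, 50, 60, 40, with the gauge between 50 and 60. The stub tops and pad dots are clear in both crops.

Run:
```python
from workcell import env, eyes
from h import *
A=eyes.grab_frame("scene");B=eyes.grab_frame("side")
items={"r30":((46,183),(703,99),58),"r50":((230,144),(569,171),58),"r60":((525,48),(310,353),58),"r40":((722,60),(45,422),58),
"p1":((236,352),(445,108),16),"p2":((341,330),(365,144),16),"p3":((440,309),(284,181),16),"p4":((543,287),(191,223),16),"ball":((158,345),(497,44),59-13+12),"gauge":((385,130),(443,300),26)}
def pix(a,b): return (150+(a[0]+.5)/3.5-.5,125+(a[1]+.5)/3.5-.5),(140+(b[0]+.5)/3.3-.5,140+(b[1]+.5)/3.3-.5)
for n,(a,b,z) in items.items():
    a,b=pix(a,b); pa=onz(A,*a,z);pb=onz(B,*b,z); print(n,pa[:2].round(1),pb[:2].round(1),((pa+pb)/2)[:2].round(1))
```

```text
r30 [ 411.9 -224.5] [ 407.4 -225.4] [ 409.6 -224.9]
r50 [434.9 -68.4] [429.3 -69.4] [432.1 -68.9]
r60 [439.3 207.6] [434.  209.8] [436.6 208.7]
r40 [519.7 359.7] [513.6 362. ] [516.7 360.8]
p1 [ 603.3 -128.9] [ 602.8 -130.6] [ 603.  -129.8]
p2 [617.8 -42.6] [617.4 -43.7] [617.6 -43.1]
p3 [631.4  40.1] [630.6  38.9] [631.   39.5]
p4 [645.6 127.4] [645.2 126.5] [645.4 126.9]
ball [ 596.5 -188.6] [ 592.6 -188.8] [ 594.6 -188.7]
gauge [451.3  68. ] [428.1  81.8] [439.7  74.9]
```

```bash
cat > mv.py <<'E'
import sys; from h import *
# usage: mv.py x0 y0 z0  x1 y1 z1 : tool-axis shift in m
a=np.array(list(map(float,sys.argv[1:7])))
T=(R.from_euler("z",26.344,degrees=True)*R.from_euler("x",180,degrees=True))
print(T.inv().apply(a[3:]-a[:3]).round(1)/1000)
E
python3 mv.py 255.173 -515.296 213.976 410 -225 150
```

```text
[ 0.2676 -0.1914  0.064 ]
```

Call:
send_rows --targets "0.2676 -0.1914 0.064 0 0 0 60;0.2676 -0.1914 0.064 0 0 0 60;0.2676 -0.1914 0.064 0 0 0 60;0.2676 -0.1914 0.064 0 0 0 60;0.2676 -0.1914 0.064 0 0 0 60;0.2676 -0.1914 0.064 0 0 0 60;0.2676 -0.1914 0.064 0 0 0 60;0.2676 -0.1914 0.064 0 0 0 60;0.2676 -0.1914 0.064 0 0 0 60;0.2676 -0.1914 0.064 0 0 0 60;0.2676 -0.1914 0.064 0 0 0 60;0.2676 -0.1914 0.064 0 0 0 60" --grip_force 20

```text
time_s: 1.25
ee_pos: [409.9, -226.1, 150.3]
ee_rot: [179.9, -0.0, 26.3]
force: [0.4, 0.4, 0.1]
gripper_width: 54.6
gripper_force: 0.0
```

Run:
```python
from workcell import env, eyes
from h import *
f=eyes.grab_frame("wrist");im=f["image"].copy();s=env.state();print(s["ee_pos"],s["ee_rot"])
for n,p in {"r30":(409.6,-224.9,58),"r50":(432.1,-68.9,58)}.items():
    u=proj(f,p,True)[0];print(n,u); cv2.drawMarker(im,tuple(int(round(x)) for x in u),(0,0,255),0,8)
cv2.imwrite("pics/w1.png",cv2.resize(im,None,fx=1.5,fy=1.5,interpolation=2))
```

```text
[ 409.75726108 -226.3307811   150.24342451] [ 1.79952097e+02 -6.26315597e-03  2.62331431e+01]
r30 [254.13901799 194.95649199]
r50 [115.91243363 103.86510653]
```

View pics/w1.png

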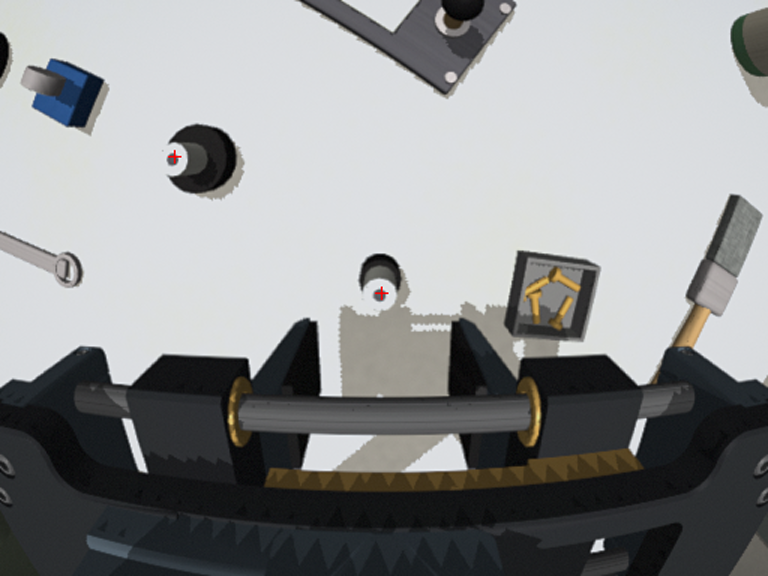

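The projected estimate lands on the stub of roller_30 to about 1 px (marker (381,293), stub (379,295)), so I'll go down and grip it.

Call:
send_rows --targets "0 0 0.04 0 0 0 60;0 0 0.08 0 0 0 60;0 0 0.105 0 0 0 60;0 0 0.12 0 0 0 60;0 0 0.12 0 0 0 60;0 0 0.12 0 0 0 0;0 0 0.12 0 0 0 0;0 0 0.12 0 0 0 0;0 0 0.12 0 0 0 0;0 0 0.12 0 0 0 0;0 0 0.12 0 0 0 0;0 0 0.12 0 0 0 0" --grip_force 20

```text
time_s: 2.3
ee_pos: [410.5, -225.2, 30.8]
ee_rot: [179.9, -0.0, 26.4]
force: [-1.2, 0.8, 6.7]
gripper_width: 21.3
gripper_force: 20.0
```

```bash
python3 mv.py 410 -225 150 603 -129.8 150;python3 mv.py 603 -129.8 150 432 -69 130; python3 mv.py 432 -69 150 631 39.5 150;python3 mv.py 631 39.5 150 436.6 208.7 130;python3 mv.py 436.6 208.7 150 645.4 126.9 150;python3 mv.py 645.4 126.9 150 516.7 360.8 130;python3 mv.py 516.7 360.8 150 617.6 -43.1 150
```

```text
[0.2152 0.0003 0.    ]
[-0.1263 -0.1304  0.02  ]
[ 0.2265 -0.0089 -0.    ]
[-0.0991 -0.2379  0.02  ]
[0.1508 0.166  0.    ]
[-0.0115 -0.2667  0.02  ]
[-0.0888  0.4067  0.    ]
```

Call:
send_rows --targets "0 0 -0.04 0 0 0 0;0 0 -0.08 0 0 0 0;0.03 0 -0.1 0 0 0 0;0.065 0 -0.1 0 0 0 0;0.1 0 -0.1 0 0 0 0;0.135 0 -0.1 0 0 0 0;0.17 0 -0.1 0 0 0 0;0.2 0 -0.1 0 0 0 0;0.215 0 -0.1 0 0 0 0;0.215 0 -0.1 0 0 0 0;0.215 0 -0.07 0 0 0 0;0.215 0 -0.05 0 0 0 0"

```text
time_s: 3.3
ee_pos: [602.1, -129.6, 79.1]
ee_rot: [180.0, 0.0, 26.4]
force: [0.6, -0.8, -1.3]
gripper_width: 21.8
gripper_force: 20.0
```

Run:
```python
from workcell import env, eyes
from h import *
f=eyes.grab_frame("wrist");im=f["image"].copy();s=env.state();print(s["ee_pos"],s["ee_rot"],s["gripper_width"])
for p in [(603,-129.8,16),(617.6,-43.1,16),(631,39.5,16)]:
    u=proj(f,p,True)[0];print(u); cv2.drawMarker(im,tuple(int(round(x)) for x in u),(0,0,255),0,8)
g=eyes.grab_frame("side")["image"][130:220,200:330]
cv2.imwrite("pics/w2.png",np.hstack([cv2.resize(im,(512,384)),cv2.resize(g,(277,384),interpolation=2)]))
```

```text
[ 598.63390992 -129.05972604   74.53584565] [-179.67523352    0.44083614   26.36127057] 21.413088964840803
[256.22929443 204.5208374 ]
[168.61367083 143.87174804]
[93.66214413 91.82990627]
```

View pics/w2.png

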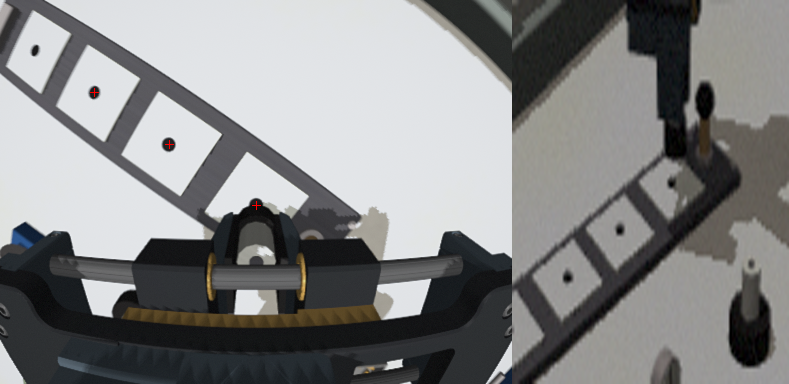

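Projected pads coincide with the dots. I'll lower roller_30 and let it settle before releasing.

Call:
send_rows --targets "0 0 0 0 0 0 0;0 0 0.01 0 0 0 0;0 0 0.02 0 0 0 0;0 0 0.027 0 0 0 0;0 0 0.031 0 0 0 0;0 0 0.033 0 0 0 0;0 0 0.033 0 0 0 0;0 0 0.033 0 0 0 0;0 0 0.033 0 0 0 0"

```text
time_s: 4.15
ee_pos: [602.9, -129.7, 47.1]
ee_rot: [180.0, -0.0, 26.3]
force: [0.3, 0.6, -0.7]
gripper_width: 21.7
gripper_force: 20.0
```

Call:
send_rows --targets "0 0 0.001 0 0 0 0;0 0 0.001 0 0 0 0;0 0 0.001 0 0 0 45;0 0 0.001 0 0 0 45;0 0 0.001 0 0 0 45;0 0 0.001 0 0 0 45;0 0 -0.03 0 0 0 45;0 0 -0.065 0 0 0 45;0 0 -0.083 0 0 0 45;-0.03 -0.03 -0.083 0 0 0 50;-0.055 -0.055 -0.083 0 0 0 60;-0.08 -0.08 -0.083 0 0 0 60"

```text
time_s: 5.15
ee_pos: [494.2, -93.0, 130.0]
ee_rot: [180.0, -0.0, 26.3]
force: [0.8, -0.4, 0.6]
gripper_width: 53.7
gripper_force: 0.0
```

Call:
send_rows --targets "-0.025 -0.025 0 0 0 0 60;-0.0463 -0.0502 0 0 0 0 60;-0.0463 -0.0502 0 0 0 0 60;-0.0463 -0.0502 0 0 0 0 60;-0.0463 -0.0502 0.04 0 0 0 60;-0.0463 -0.0502 0.075 0 0 0 60;-0.0463 -0.0502 0.095 0 0 0 60;-0.0463 -0.0502 0.1 0 0 0 60;-0.0463 -0.0502 0.1 0 0 0 60"

```text
time_s: 5.9
ee_pos: [432.2, -69.2, 28.8]
ee_rot: [-179.9, 0.1, 26.3]
force: [0.7, -0.8, 0.9]
gripper_width: 54.5
gripper_force: 0.0
```

Run:
```python
from workcell import env, eyes
from h import *
f=eyes.grab_frame("side");s=env.state();print(s["ee_pos"],s["ee_rot"],s["gripper_width"],s["force"])
g=f["image"][135:225,240:380]
print(proj(f,[(603,-129.8,74)])-[240,135])
cv2.imwrite("pics/s2.png",cv2.resize(g,None,fx=5,fy=5,interpolation=2))
```

```text
[433.08485194 -69.38677231  29.96648259] [ 1.79978188e+02 -1.84689367e-02  2.63349473e+01] 54.548358089032156 [-0.17837362  0.15933722 -0.06112252]
[[34.37511598 19.77058943]]
```

View pics/s2.png

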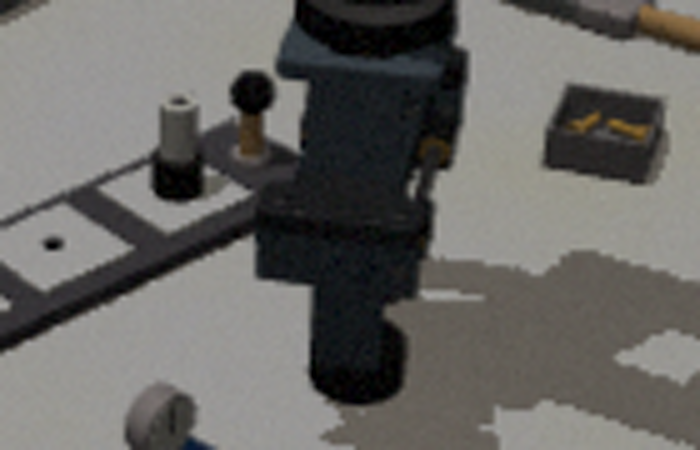

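roller_30 stands upright at the centre of its pad: the stub top is at crop (36,20) against (34,20) predicted. Next I'll grip roller_50.

Call:
send_rows --targets "0 0 0 0 0 0 0;0 0 0 0 0 0 0;0 0 0 0 0 0 0;0 0 0 0 0 0 0;0 0 0 0 0 0 0;0 0 0 0 0 0 0" --grip_force 30

```text
time_s: 6.45
ee_pos: [432.0, -69.0, 30.5]
ee_rot: [180.0, -0.0, 26.3]
force: [-1.0, 0.3, 3.2]
gripper_width: 21.2
gripper_force: 30.0
```

Call:
send_rows --targets "0 0 -0.035 0 0 0 0;0 0 -0.07 0 0 0 0;0.02 0 -0.1 0 0 0 0;0.055 -0.003 -0.1 0 0 0 0;0.09 -0.005 -0.1 0 0 0 0;0.125 -0.007 -0.1 0 0 0 0;0.16 -0.009 -0.1 0 0 0 0;0.195 -0.009 -0.1 0 0 0 0;0.22 -0.009 -0.1 0 0 0 0;0.2265 -0.009 -0.1 0 0 0 0;0.2265 -0.009 -0.1 0 0 0 0;0.2265 -0.009 -0.1 0 0 0 0"

```text
time_s: 7.45
ee_pos: [629.4, 39.3, 129.2]
ee_rot: [-180.0, 0.2, 26.4]
force: [0.6, -0.0, -1.4]
gripper_width: 21.5
gripper_force: 30.0
```

Call:
send_rows --targets "0 0 0.03 0 0 0 0;0 0 0.055 0 0 0 0;0 0 0.07 0 0 0 0;0 0 0.077 0 0 0 0;0 0 0.081 0 0 0 0;0 0 0.083 0 0 0 0;0 0 0.083 0 0 0 0;0 0 0.083 0 0 0 0"

```text
time_s: 8.12
ee_pos: [631.4, 39.5, 48.2]
ee_rot: [179.9, -0.1, 26.3]
force: [0.7, -0.4, -0.9]
gripper_width: 20.8
gripper_force: 30.0
```

Release, rise, and go to roller_60 (the shift from above the pad is −0.0991, −0.2379).

Call:
send_rows --targets "0 0 0.001 0 0 0 0;0 0 0.001 0 0 0 0;0 0 0.001 0 0 0 45;0 0 0.001 0 0 0 45;0 0 0.001 0 0 0 45;0 0 0.001 0 0 0 45;0 0 -0.03 0 0 0 45;0 0 -0.065 0 0 0 45;0 0 -0.083 0 0 0 45;-0.01 -0.03 -0.083 0 0 0 50;-0.025 -0.06 -0.083 0 0 0 60;-0.04 -0.095 -0.083 0 0 0 60"

```text
time_s: 9.12
ee_pos: [552.6, 107.0, 130.4]
ee_rot: [180.0, -0.1, 26.2]
force: [0.5, 0.5, 0.3]
gripper_width: 54.0
gripper_force: 0.0
```

Call:
send_rows --targets "-0.015 -0.035 0 0 0 0 60;-0.03 -0.07 0 0 0 0 60;-0.045 -0.105 0 0 0 0 60;-0.0591 -0.1429 0 0 0 0 60;-0.0591 -0.1429 0 0 0 0 60;-0.0591 -0.1429 0 0 0 0 60;-0.0591 -0.1429 0 0 0 0 60"

```text
time_s: 9.7
ee_pos: [436.9, 208.9, 130.3]
ee_rot: [180.0, -0.1, 26.4]
force: [0.8, -0.1, 0.2]
gripper_width: 54.5
gripper_force: 0.0
```

Run:
```python
from workcell import env, eyes
from h import *
f=eyes.grab_frame("wrist");im=f["image"].copy();s=env.state();print(s["ee_pos"],s["gripper_width"])
for p in [(436.6,208.7,58),(631,39.5,74),(603,-129.8,74),(516.7,360.8,58),(645.4,126.9,16),(617.6,-43.1,16)]:
    u=proj(f,p,True)[0];cv2.drawMarker(im,tuple(int(round(x)) for x in u),(0,0,255),0,8)
cv2.imwrite("pics/w3.png",cv2.resize(im,None,fx=1.5,fy=1.5,interpolation=2))
```

```text
[437.33550013 208.52463358 130.16605635] 54.68436401124469
```

View pics/w3.png

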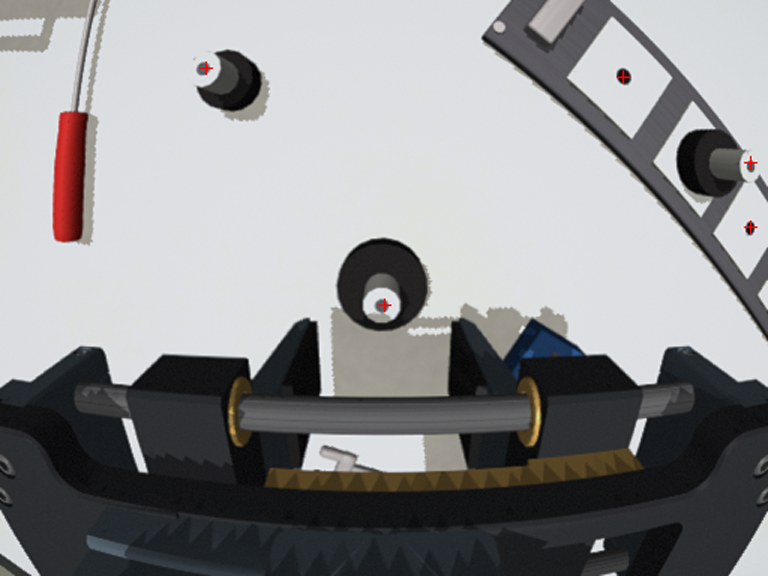

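The wrist view shows roller_50 upright on pad 3. The markers match roller_60 at (383,305) and roller_40 at (206,68), and the gauge hasn't been touched.

Call:
send_rows --targets "0 0 0.04 0 0 0 60;0 0 0.075 0 0 0 60;0 0 0.095 0 0 0 60;0 0 0.1 0 0 0 60;0 0 0.1 0 0 0 60;0 0 0.1 0 0 0 0;0 0 0.1 0 0 0 0;0 0 0.1 0 0 0 0;0 0 0.1 0 0 0 0;0 0 0.1 0 0 0 0;0 0 0.1 0 0 0 0" --grip_force 35

```text
time_s: 10.67
ee_pos: [436.7, 209.2, 30.7]
ee_rot: [-180.0, -0.1, 26.3]
force: [-0.9, 0.0, 3.7]
gripper_width: 21.0
gripper_force: 35.0
```

Call:
send_rows --targets "0 0 -0.035 0 0 0 0;0 0 -0.07 0 0 0 0;0.01 0.01 -0.1 0 0 0 0;0.03 0.033 -0.1 0 0 0 0;0.05 0.055 -0.1 0 0 0 0;0.07 0.077 -0.1 0 0 0 0;0.09 0.1 -0.1 0 0 0 0;0.11 0.122 -0.1 0 0 0 0;0.13 0.144 -0.1 0 0 0 0;0.145 0.16 -0.1 0 0 0 0;0.1508 0.166 -0.1 0 0 0 0;0.1508 0.166 -0.1 0 0 0 0"

```text
time_s: 11.67
ee_pos: [646.2, 126.1, 129.0]
ee_rot: [180.0, 0.0, 26.3]
force: [-0.7, 0.3, -2.7]
gripper_width: 21.3
gripper_force: 35.0
```

Call:
send_rows --targets "0 0 0 0 0 0 0;0 0 0.03 0 0 0 0;0 0 0.055 0 0 0 0;0 0 0.07 0 0 0 0;0 0 0.077 0 0 0 0;0 0 0.081 0 0 0 0;0 0 0.083 0 0 0 0;0 0 0.083 0 0 0 0;0 0 0.083 0 0 0 0"

```text
time_s: 12.42
ee_pos: [645.8, 127.3, 48.2]
ee_rot: [180.0, -0.1, 26.4]
force: [0.0, -1.2, -0.7]
gripper_width: 21.3
gripper_force: 35.0
```

Call:
send_rows --targets "0 0 0.001 0 0 0 0;0 0 0.001 0 0 0 0;0 0 0.001 0 0 0 45;0 0 0.001 0 0 0 45;0 0 0.001 0 0 0 45;0 0 0.001 0 0 0 45;0 0 -0.03 0 0 0 45;0 0 -0.065 0 0 0 45;0 0 -0.083 0 0 0 45;-0.001 -0.03 -0.083 0 0 0 50;-0.003 -0.065 -0.083 0 0 0 60;-0.005 -0.1 -0.083 0 0 0 60"

```text
time_s: 13.42
ee_pos: [596.2, 214.8, 130.6]
ee_rot: [180.0, -0.1, 26.2]
force: [0.1, 0.3, 0.7]
gripper_width: 54.2
gripper_force: 0.0
```

Call:
send_rows --targets "-0.001 -0.035 0 0 0 0 60;-0.003 -0.07 0 0 0 0 60;-0.005 -0.105 0 0 0 0 60;-0.006 -0.14 0 0 0 0 60;-0.0065 -0.1667 0 0 0 0 60;-0.0065 -0.1667 0 0 0 0 60;-0.0065 -0.1667 0 0 0 0 60;-0.0065 -0.1667 0.04 0 0 0 60;-0.0065 -0.1667 0.075 0 0 0 60;-0.0065 -0.1667 0.095 0 0 0 60;-0.0065 -0.1667 0.1 0 0 0 60;-0.0065 -0.1667 0.1 0 0 0 60"

```text
time_s: 14.42
ee_pos: [516.4, 359.1, 28.4]
ee_rot: [180.0, 0.2, 26.3]
force: [-0.2, -0.4, 0.4]
gripper_width: 54.7
gripper_force: 0.0
```

Call:
send_rows --targets "0 0 0 0 0 0 0;0 0 0 0 0 0 0;0 0 0 0 0 0 0;0 0 0 0 0 0 0;0 0 0 0 0 0 0;0 0 0 0 0 0 0" --grip_force 25

```text
time_s: 14.92
ee_pos: [516.8, 361.3, 30.8]
ee_rot: [-180.0, -0.1, 26.4]
force: [-0.1, 0.2, 2.9]
gripper_width: 21.6
gripper_force: 25.0
```

Call:
send_rows --targets "0 0 -0.035 0 0 0 0;0 0 -0.07 0 0 0 0;0 0 -0.105 0 0 0 0;0 0 -0.12 0 0 0 0;-0.007 0.03 -0.12 0 0 0 0;-0.015 0.065 -0.12 0 0 0 0;-0.022 0.1 -0.12 0 0 0 0;-0.03 0.135 -0.12 0 0 0 0;-0.037 0.17 -0.12 0 0 0 0;-0.045 0.205 -0.12 0 0 0 0;-0.052 0.24 -0.12 0 0 0 0;-0.06 0.275 -0.12 0 0 0 0"

```text
time_s: 15.92
ee_pos: [584.8, 86.1, 150.0]
ee_rot: [180.0, 0.0, 26.4]
force: [0.4, 0.5, -0.8]
gripper_width: 21.3
gripper_force: 25.0
```

Call:
send_rows --targets "-0.007 0.035 0 0 0 0 0;-0.014 0.07 0 0 0 0 0;-0.021 0.1 0 0 0 0 0;-0.0268 0.122 0 0 0 0 0;-0.0288 0.1317 0 0 0 0 0;-0.0288 0.1317 0 0 0 0 0;-0.0288 0.1317 0 0 0 0 0;-0.0288 0.1317 0 0 0 0 0"

```text
time_s: 16.58
ee_pos: [617.0, -41.5, 149.9]
ee_rot: [-179.9, 0.0, 26.4]
force: [0.4, 1.1, -1.0]
gripper_width: 21.7
gripper_force: 25.0
```

Call:
send_rows --targets "0 0 0.03 0 0 0 0;0 0 0.06 0 0 0 0;0 0 0.085 0 0 0 0;0 0 0.095 0 0 0 0;0 0 0.1 0 0 0 0;0 0 0.103 0 0 0 0;0 0 0.103 0 0 0 0;0 0 0.104 0 0 0 0;0 0 0.104 0 0 0 0"

```text
time_s: 17.33
ee_pos: [618.3, -43.0, 47.3]
ee_rot: [179.9, -0.1, 26.3]
force: [-0.5, -0.5, -1.0]
gripper_width: 21.3
gripper_force: 25.0
```

Release, rise, and back away in −x from the rail so the check view is clear.

Call:
send_rows --targets "0 0 0 0 0 0 0;0 0 0 0 0 0 45;0 0 0 0 0 0 45;0 0 0 0 0 0 45;0 0 0 0 0 0 45;0 0 -0.03 0 0 0 45;0 0 -0.065 0 0 0 45;0 0 -0.1 0 0 0 45;0 0 -0.135 0 0 0 45;-0.03 0 -0.154 0 0 0 45;-0.06 0 -0.154 0 0 0 45;-0.09 0 -0.154 0 0 0 45"

```text
time_s: 18.33
ee_pos: [536.8, -83.3, 201.7]
ee_rot: [179.9, -0.2, 26.4]
force: [-0.6, -1.4, -0.4]
gripper_width: 40.9
gripper_force: 0.0
```

Call:
send_rows --targets "-0.035 0 0 0 0 0 45;-0.07 0 0 0 0 0 45;-0.1 0 0 0 0 0 45;-0.1 0 0 0 0 0 45;-0.1 0 0 0 0 0 45;-0.1 0 0 0 0 0 45"

```text
time_s: 18.83
ee_pos: [447.9, -127.4, 200.4]
ee_rot: [179.9, -0.1, 26.3]
force: [-0.8, 0.6, 0.3]
gripper_width: 41.2
gripper_force: 0.0
```

Run:
```python
from workcell import env, eyes
from h import *
f=eyes.grab_frame("scene");g=eyes.grab_frame("side");print(env.state()["ee_pos"])
P=[(603,-129.8,74),(617.6,-43.1,74),(631,39.5,74),(645.4,126.9,74)]
out=[]
for c,(x,y,w,h) in ((f,(170,140,180,110)),(g,(150,130,180,110))):
    im=cv2.convertScaleAbs(cv2.resize(c["image"][y:y+h,x:x+w],None,fx=4,fy=2.7 and 4,interpolation=2),alpha=1.5)
    for u in proj(c,P): cv2.drawMarker(im,tuple(int(round(t)) for t in ((u-[x,y])*4+1.5)),(0,0,255),0,10)
    out.append(cv2.resize(im,None,fx=.65,fy=.65,interpolation=cv2.INTER_AREA))
cv2.imwrite("pics/fin.png",np.vstack(out))
```

```text
[ 448.2601363  -127.09871069  200.03902279]
```

View pics/fin.png

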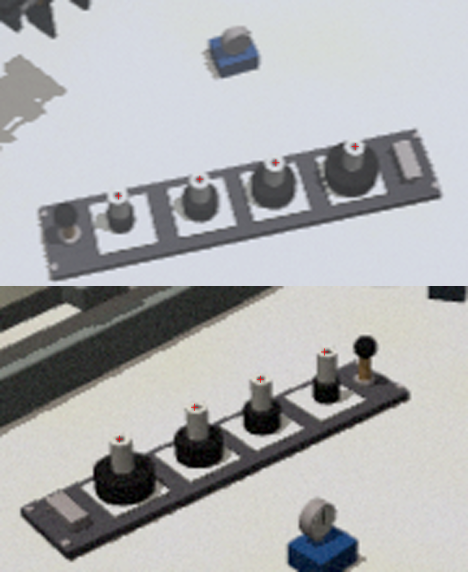

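Both views show all four rollers upright and centred on the pads, in order 30, 40, 50, 60 from the ball knob. The gauge is where it was, and the gripper is clear.

```bash
python3 -c "
from workcell import env
print(env.job_done())"
```

```text
the job is handed in; nothing more can be done
None
```

All four rollers are standing upright, centred and released on the pads in order 30, 40, 50, 60 mm from the ball knob, the dial gauge was left alone, and the job was handed in at about 19 s; no verdict came back, so this rests on the final camera check.

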